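# Flip the tag of the empty last bay

## Robot

A 6-joint arm with a two-finger parallel gripper is mounted at the origin on the work surface. World frame = base frame: x ahead of the robot, y to its left, z up, the work surface at z = 0. Lengths are in mm, angles in degrees, forces in N, time in s.
With the tool pointing down it reaches from about 350 to 850 mm from the base axis. Payload 8.1 kg.
Tool frame: the origin (TCP) lies midway between the tips of the shut fingers; the grasp point (between the pads) lies 19 mm behind it (r.grip_depth is the distance from the TCP to the grasp point, in mm); z points along the fingers, y is the direction in which the jaws open and shut (so a half turn about z gives the same grasp; the last joint's range is limited). The gripper opens to 85 mm and grips with 20 to 120 N. Pads are 22 mm wide; open, the fingers measure 114 mm over their backs; the gripper's body (76 mm by 85 mm) begins 54 mm behind the grasp point. The pads swing forward as they close: fully open they stand 13 mm farther back than shut.
Start: joints at [67.242, 7.471, 85.268, -0, 87.261, -4.893], TCP at [184.042, 571.081, 231.292] pointing down, gripper open.
Joint ranges: [-169.43, 169.43], [-51.17, 129.36], [1.28, 143.12], [-76.62, 256.62], [0, 156.53], [-152.29, 152.29]. Speed limits (degrees/s): [136.94, 136.94, 159.86, 180, 180, 180].

## Interface

Orientations are given as [roll, pitch, yaw] about the fixed x, y, z axes, in that order (R = Rz(yaw) Ry(pitch) Rx(roll)).
In Python, from bench import r, imaging gives the robot as it stands.
- The arm moves only by the shell command python3 -m creep 'ROWS' [FORCE]. ROWS is text: rows parted by semicolons, each of 7 numbers parted by spaces: the shift along the tool's x, y, z in cm, then the turn, a rotation vector about the tool's x, y, z in degrees, then the finger opening in cm, from 0 to 8.54. In form: dx dy dz ax ay az gripper; .... A call has 1 to 20 rows; each row is the pose to reach, as a shift and turn from the pose measured when the call began, along the tool's axes at that moment; what a row does not reach only later rows make up. A row lasts 1/10 s, in which the tool goes at most 50 mm and 8.59 degrees, less where a joint would pass 70% of its speed; a pose out of reach is approached as far as the arm can. A call with a gripper value outside its range is refused whole. The fingers move at their own pace and stop on an object; FORCE is the grip in N (left out, the last holds). Time passes only in rows, so rows that repeat a pose let the fingers close. It gives the time, the measured TCP pose, the force and the opening at its end, in the units of the state.
- r.sense(): the state, without advancing time (a new reading comes with each control period).
- imaging.snapshot(name): name is "side" or "top" or "wrist"; returns the picture (384x512x3 uint8, red, green, blue); there is no depth.
- imaging.camera_info(name): a dict with "camera_matrix" (3x3 intrinsics, pixels), "R" (3x3) and "t" (3): a world point X has camera coordinates R X + t. Camera axes: x right, y down, z forward; pixel columns grow to the right and rows downward; lengths in mm; the calibration is good to about 2 mm. A picture is of the moment at which its call begins: read the wrist's pose just before it. camera_info takes no time and is no camera call; for the wrist camera it gives the pose at the moment of the call.
- r.hand_in(): hands the job in, once; it reports no verdict.
The state is a dict: "time": time; "joint_pos": joint angles; "qd": joint speeds; "joint_efforts": joint torques, N m; "tool_pos": TCP position; "tcp_rot": TCP orientation; "ft_force": force on the tool from outside, world axes, zero at the start; "wrist_torque": the same for the moment, N m; "finger_gap": finger opening in mm.
Only numpy, scipy, OpenCV 4.12 (cv2) and the standard library are available. Lean on these libraries where they do the work, as an engineer would, in place of code of your own. Each camera call takes 0.05 s, during which the arm holds its last target.

## Task

Three bays for shoe lasts stand on the shoemaker's bench, each with a hinged wooden tag in front, and one bay is empty because its last has been taken out. With a fingertip, gently push the empty bay's tag up and all the way over its pivot until it lies flat on the other side, showing its other face; do not pinch it or lean hard on the bay. Leave the other two tags, the lasts, the jar and the hammer as they are.

Things in the scene. Friction and masses are not known exactly. Their poses are not given: they have to be found in the camera images.
- bay_a: the empty bay (the only one without a last), fixed: dark wooden board 340 (x) by 110 (y) by 12 mm thick, tag yoke near its robot-side end, low rails and a toe stop on the rest. Origin at the centre of the board's underside, x along the board away from the robot, y to the robot's left, z up. The bays stand in any order, each turned a little
- tag_a_pivot (a point): centre of the empty bay's tag axle, 100 mm from the bay's origin along its -x, 85 mm above the bench; axes as bay_a (they do not turn with the tag). The axle is horizontal, along x. Two steel posts, 10 (x) by 14 mm (y), stand 43 mm to either side along x and end 11 mm above the axle; between them, under the tag, nothing is higher than 16 mm above the bench
- tag_a (a joint): angle of the empty bay's tag, rad: 0 = paddle level on the +y side of the axle; pi/2 = paddle straight up; pi = paddle level on the -y side (stop), other face up. Starts between 0 and 0.45. The hinge is stiff: the tag stays where it is left, turning it takes 0.02 to 0.045 N m. Pressing the tail down raises the paddle
- tag_a_tail (a point): on the empty bay's tag, a flat wooden piece 8 mm thick with its mid-plane through the axle. Opposite the paddle, in line with it, is a short tail 40 mm wide (along the axle), 34 mm long; this point is on its centre line, mid-thickness, 26 mm from the axle; y points from tail to paddle, z is the tag's normal (up at joint 0)
- tag_a_end (a point): on the same tag: middle of the paddle's free edge, mid-thickness, 57 mm from the axle; the paddle is 70 mm wide (along the axle), 57 mm long; axes as tag_a_tail
- tag_b (a joint): same kind of tag on the bay that holds last_b; starts between 0 and 0.1 rad and must stay
- tag_c (a joint): same kind of tag on the bay that holds last_c; starts between 0 and 0.1 rad and must stay
- last_b: loose green shoe last, 193 long (x, toe to +x) by 80 wide by 94 mm high, 0.45 kg, standing sole down on the 12 mm board of its bay; origin at the centre of its sole. Leave alone
- last_c: second last like last_b, in its own bay. Leave alone
- tack_jar: small glass jar with steel cap, 56 mm across, 75 mm high, left of the bays; origin at the centre of its underside. Leave alone
- hammer: hammer about 220 mm long lying on the bench right of the bays, head away from the robot; origin under its middle. Leave alone

How it is judged:
By the outcome, as a careful person would: the job done as asked, in the order asked, and still so for the second after the job is handed in, with the robot touching nothing.
It also fails if it takes over 42 s, if anything falls off the work surface, if the arm or the gripper's body presses on something with over 40 N, if the wrist force passes 120 N, or if a joint passes its speed limit or range.

## Working session

There is one attempt and no reset: what is moved stays moved. The work goes in short steps, Python scripts to look and compute and a shell command to move; the robot and the scene stay as the last step left them, time stands still between calls to the robot, and variables do not carry over. Pictures are saved under pics/ and viewed, and the job is handed in when it is done.

```bash
ls; mkdir -p pics
python3 - <<'E'
from bench import r, imaging
import cv2
for n in ["top","side","wrist"]:
    im=imaging.snapshot(n); cv2.imwrite(f"pics/{n}0.png",im[:,:,::-1])
    i=imaging.camera_info(n); print(n,i)
print(r.sense())
E
```

```text
pics
top {'camera_matrix': array([[396.58163394,   0.        , 255.24162603],
       [  0.        , 396.58163394, 191.21648827],
       [  0.        ,   0.        ,   1.        ]]), 'R': array([[-0.0094594 , -0.99993448,  0.00644691],
       [-0.98362403,  0.00814427, -0.18004842],
       [ 0.17998412, -0.00804448, -0.98363662]]), 't': array([ -12.52502191,  594.65032733, 1309.15826848])}
side {'camera_matrix': array([[455.338331  ,   0.        , 262.58772018],
       [  0.        , 455.338331  , 194.16858674],
       [  0.        ,   0.        ,   1.        ]]), 'R': array([[ 0.96504215, -0.26130917, -0.02027745],
       [-0.16204215, -0.53404816, -0.82978004],
       [ 0.20599999,  0.80405851, -0.55772208]]), 't': array([-570.73100175,  145.36651056, 1212.66180673])}
wrist {'camera_matrix': array([[321.76598374,   0.        , 259.33627036],
       [  0.        , 321.76598374, 192.61449854],
       [  0.        ,   0.        ,   1.        ]]), 'R': array([[ 0.30581933,  0.9520873 , -0.00207411],
       [ 0.90393593, -0.28966724,  0.31463108],
       [ 0.29895546, -0.09809513, -0.94921177]]), 't': array([-600.28399245,  -39.76480839,  380.22243982])}
{'time': 0.15, 'joint_pos': array([ 6.72405787e+01,  7.50595164e+00,  8.53148217e+01, -1.47535602e-03,
        8.72636380e+01, -4.89449187e+00]), 'qd': array([ 0.07885153, -0.05188736, -0.26408309, -0.04056963, -0.03729617,
       -0.03031592]), 'joint_efforts': array([ 1.13269864e-03, -5.70060146e+01, -5.01159918e+01, -1.20315945e-04,
        9.36532568e-03,  6.01763963e-05]), 'tool_pos': array([183.89757658, 570.6662967 , 230.47846156]), 'tcp_rot': array([-1.79915771e+02, -5.73386828e-03,  1.62135138e+02]), 'ft_force': array([0.8234005 , 0.4299411 , 0.00625299]), 'wrist_torque': array([-0.01495304, -0.04283226, -0.00225057]), 'finger_gap': 85.2250463447771}
```

View pics/top0.png

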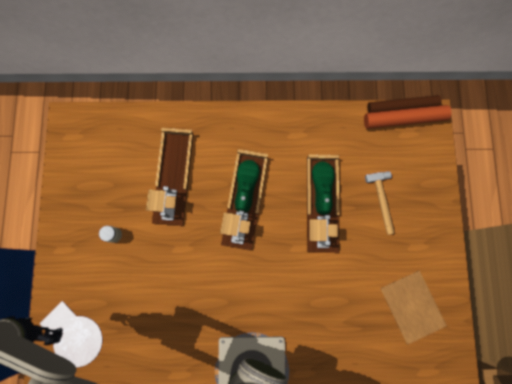

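View pics/side0.png

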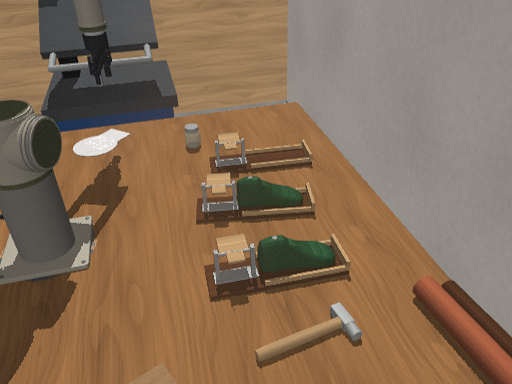

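View pics/wrist0.png

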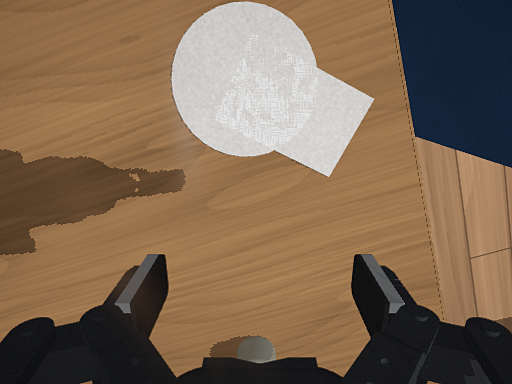

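The empty bay is the left one, around (172,175) in the top view and (260,150) in the side view. The jar is at about (108,234) in the top view. I'll enlarge both views.

Run:
```python
import cv2
im=cv2.imread("pics/top0.png")[115:245,85:215]; cv2.imwrite("pics/topc.png",cv2.resize(im,None,fx=4.6,fy=4.6,interpolation=cv2.INTER_CUBIC))
im=cv2.imread("pics/side0.png")[115:185,180:320]; cv2.imwrite("pics/sidec.png",cv2.resize(im,None,fx=5.5,fy=5.5,interpolation=cv2.INTER_CUBIC))
```

```text
(no output)
```

View pics/topc.png

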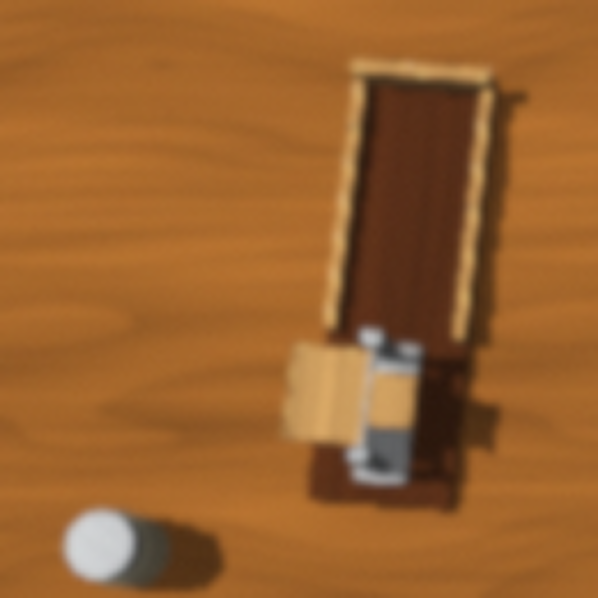

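View pics/sidec.png

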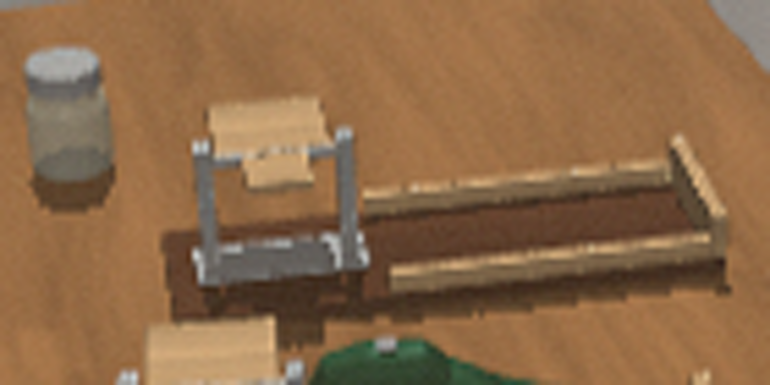

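```bash
cat > fit.py <<'E'
import numpy as np
from scipy.optimize import least_squares
from bench import r, imaging
C={n:imaging.camera_info(n) for n in("top","side")}
def proj(n,X):
    c=C[n];p=c["camera_matrix"]@(c["R"]@X+c["t"]);return p[:2]/p[2]
def pt(v,kind,a):
    x,y,yaw,th=v
    if kind=="b": L=np.array(a,float)          # bay-frame relative to pivot xy, z abs
    else:
        X,s,n=a; L=np.array([X,s*np.cos(th)-n*np.sin(th),85+s*np.sin(th)+n*np.cos(th)])
    c,s_=np.cos(yaw),np.sin(yaw)
    return np.array([x+c*L[0]-s_*L[1],y+s_*L[0]+c*L[1],L[2]])
T=lambda u,v:(85+u/4.6-.4,115+v/4.6-.4)
S=lambda u,v:(180+u/5.5-.4,115+v/5.5-.4)
obs=[("top","b",(43,0,96),T(372,336)),("top","b",(-43,0,96),T(356,457)),
("top","t",(35,57,4),T(293,345)),("top","t",(-35,57,4),T(282,437)),
("top","t",(20,-34,4),T(415,376)),("top","t",(-20,-34,4),T(415,429)),
("top","b",(-70,55,12),T(308,498)),("top","b",(-70,-55,12),T(455,508)),
("side","b",(43,0,96),S(345,133)),("side","b",(-43,0,96),S(202,147)),
("side","t",(35,57,4),S(322,97)),("side","t",(-35,57,4),S(208,104)),
("side","t",(20,-34,-4),S(314,185)),("side","t",(-20,-34,-4),S(247,189))]
f=lambda v:np.concatenate([proj(n,pt(v,k,a))-np.array(o) for n,k,a,o in obs])
if __name__=="__main__":
    s=least_squares(f,[480,230,0,.2],loss="soft_l1",x_scale=[10,10,.1,.1])
    print(s.x,np.degrees(s.x[2:]));print(s.fun.reshape(-1,2).round(1))
    print(np.sqrt(np.diag(np.linalg.inv(s.jac.T@s.jac))))
    print("tail",pt(s.x,"t",(0,-26,0)),"end",pt(s.x,"t",(0,57,0)))
E
python3 fit.py; python3 -c "
from bench import r;s=r.sense();print(s['tool_pos'],s['tcp_rot'])"
```

```text
[ 5.57540982e+02  2.85708979e+02 -8.14148039e-02  9.22648540e-02] [-4.66472465  5.28638673]
[[-0.3  0.3]
 [ 0.3 -0.4]
 [-0.1 -0.4]
 [-0.3  0.4]
 [ 0.5 -0.4]
 [-0.8 -0. ]
 [-0.5  0.2]
 [-1.   0.3]
 [ 0.   0.4]
 [ 0.2  0.5]
 [-0.5  0.3]
 [-0.2  1.1]
 [ 0.5  1.2]
 [ 0.5  1.8]]
[0.99451204 1.31382338 0.01936848 0.0601199 ]
tail [555.43552834 259.90532154  82.60451589] end [562.15678422 342.27853466  90.25163824]
[183.89757658 570.6662967  230.47846156] [-1.79915771e+02 -5.73386828e-03  1.62135138e+02]
```

The fit puts the pivot at (557.5, 285.7), yaw -4.7° and tag angle about 5°. My plan has two stages:

1. Shut the fingers and press the tail down to bring the tag to about 60°.
2. Push the paddle over from the +y side.

I'll work out the hover shift in tool axes first.

```bash
cat > go.py <<'E'
import sys,numpy as np
from scipy.spatial.transform import Rotation as Ro
from bench import r
P=np.array([557.5,285.7]);YAW=-4.66
if __name__=="__main__":
    bx,by,z=map(float,sys.argv[1:4])
    c,s=np.cos(np.radians(YAW)),np.sin(np.radians(YAW))
    w=np.array([P[0]+c*bx-s*by,P[1]+s*bx+c*by,z])
    st=r.sense();R=Ro.from_euler("xyz",st["tcp_rot"],degrees=True)
    Rt=Ro.from_euler("xyz",[180,0,180+YAW],degrees=True)
    d=st["tool_pos"]-np.r_[P,0]
    print("bay-frame now",(c*d[0]+s*d[1]).round(1),(-s*d[0]+c*d[1]).round(1),d[2].round(1),"F",st["ft_force"].round(2),"t",st["time"])
    print("shift cm",(R.inv().apply(w-st["tool_pos"])/10).round(2),"turn",np.degrees((R.inv()*Rt).as_rotvec()).round(2))
E
python3 go.py 0 -28 180
```

```text
bay-frame now -395.5 253.7 230.5 F [0.82 0.43 0.01] t 0.15
shift cm [-44.94 -18.38   5.07] turn [ -0.08  -0.02 -13.2 ]
```

```bash
python3 -m creep '-4 -1.6 0 0 0 -3 0; -8 -3.3 0 0 0 -6 0; -12 -4.9 0 0 0 -9 0; -16 -6.5 0 0 0 -12 0; -20 -8.2 0 0 0 -13.2 0; -24 -9.8 1 0 0 -13.2 0; -28 -11.5 2 0 0 -13.2 0; -32 -13.1 3 0 0 -13.2 0; -36 -14.7 4 0 0 -13.2 0; -40 -16.4 5 0 0 -13.2 0; -44.9 -18.4 5 0 0 -13.2 0; -44.9 -18.4 5 0 0 -13.2 0; -44.9 -18.4 5 0 0 -13.2 0; -44.9 -18.4 5 0 0 -13.2 0' 20; python3 go.py 0 -28 110
python3 - <<'E'
from bench import r, imaging
import cv2
for n in ["side","wrist"]:
    im=imaging.snapshot(n)[:,:,::-1]
    if n=="side": im=cv2.resize(im[60:220,150:360],None,fx=3.6,fy=3.6,interpolation=cv2.INTER_CUBIC)
    cv2.imwrite(f"pics/{n}1.png",im)
E
```

```text
time: 1.55
tool_pos: [554.1, 258.2, 180.4]
tcp_rot: [-179.9, -0.1, 175.3]
ft_force: [-0.8, 0.2, 0.3]
finger_gap: -0.3
bay-frame now -1.1 -27.7 180.4 F [-0.78  0.19  0.27] t 1.55
shift cm [-0.12 -0.02  7.04] turn [-0.07 -0.07  0.  ]
```

View pics/side1.png

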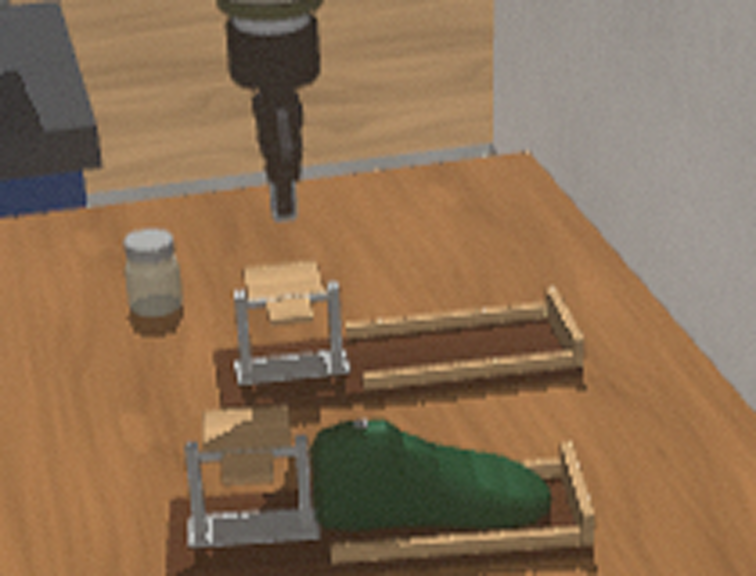

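View pics/wrist1.png

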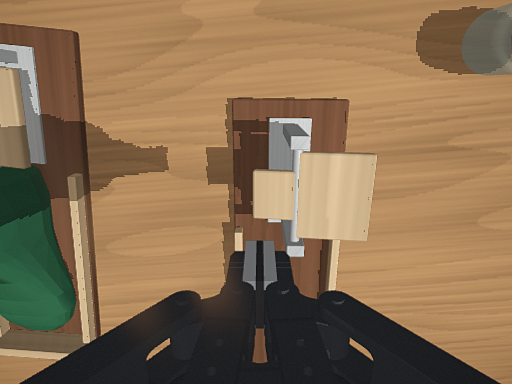

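The side view shows the shut fingertip over the tail. In the wrist view the posts are near (297,135) and (295,248), the tail's outer edge near (254,193) and the paddle's outer edge near x=370. I'll compare these with the fit's projection.

Run:
```python
import fit,numpy as np
from fit import *
fit.C["wrist"]=imaging.camera_info("wrist")
v=[557.5,285.7,-.0814,.092]
for k,a in [("b",(43,0,96)),("b",(-43,0,96)),("t",(35,57,4)),("t",(-35,57,4)),("t",(20,-34,4)),("t",(-20,-34,4))]: print(k,a,proj("wrist",pt(v,k,a)).round(1))
s=r.sense(); print(proj("wrist",s["tool_pos"]))
```

```text
b (43, 0, 96) [291.7 254.6]
b (-43, 0, 96) [295.8 146.6]
t (35, 57, 4) [363.3 244.7]
t (-35, 57, 4) [373.4 157.4]
t (20, -34, 4) [248.6 222.6]
t (-20, -34, 4) [248.2 174.2]
[256.36753247 259.61113948]
```

Run:
```python
import cv2
im=cv2.imread("pics/wrist1.png")[90:290,200:400]; cv2.imwrite("pics/w1c.png",cv2.resize(im,None,fx=3,fy=3,interpolation=cv2.INTER_CUBIC))
```

```text
(no output)
```

View pics/w1c.png

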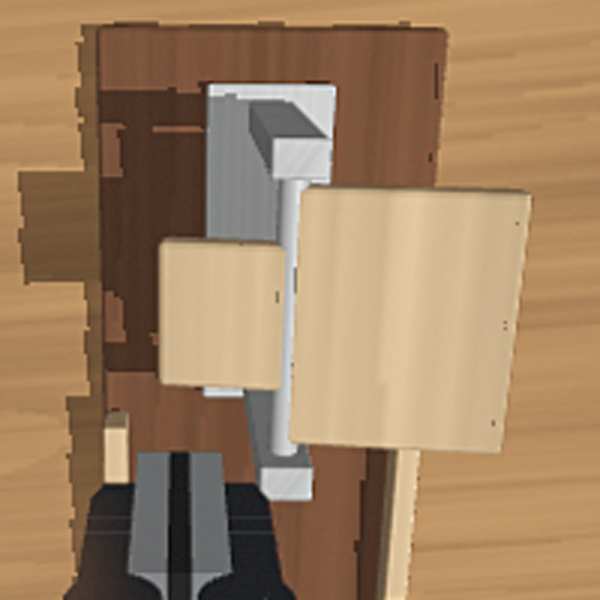

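The wrist view agrees with the fit. The offset of about 4 px is the same for the fingertip and the bay, so it comes from the camera calibration. The fingertip measures only about 16 mm across y, so I'll use centre y = -22. I'll descend and stop part way to check.

```bash
python3 -m creep '-0.1 0.55 2 0 0 0 0; -0.1 0.55 5 0 0 0 0; -0.1 0.55 7.5 0 0 0 0; -0.1 0.55 8.2 0 0 0 0; -0.1 0.55 8.6 0 0 0 0; -0.1 0.55 9 0 0 0 0; -0.1 0.55 9.3 0 0 0 0; -0.1 0.55 9.6 0 0 0 0; -0.1 0.55 9.8 0 0 0 0; -0.1 0.55 9.8 0 0 0 0'; python3 go.py 0 -22 70
python3 - <<'E'
from bench import r, imaging
import cv2
im=imaging.snapshot("side")[:,:,::-1]
cv2.imwrite("pics/side2.png",cv2.resize(im[60:220,150:360],None,fx=3.6,fy=3.6,interpolation=cv2.INTER_CUBIC))
E
```

```text
time: 2.65
tool_pos: [555.8, 264.3, 83.3]
tcp_rot: [-180.0, 0.0, 175.4]
ft_force: [-0.5, 0.1, 1.5]
finger_gap: -0.3
bay-frame now 0.0 -21.5 83.3 F [-0.46  0.11  1.52] t 2.65
shift cm [ 0.   -0.05  1.33] turn [-0.03  0.03  0.08]
```

View pics/side2.png

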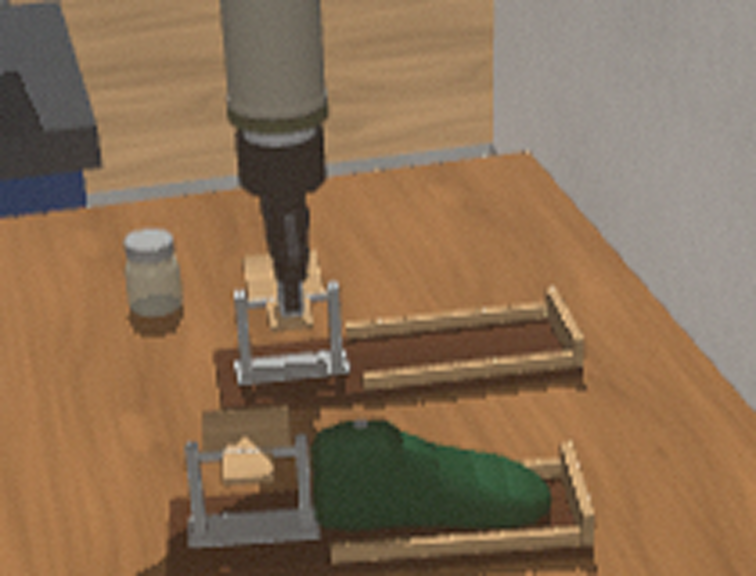

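The tip is on the tail at about (290,310) in the picture, the paddle is rising, and the force is 1.5 N. I'll keep pressing.

```bash
python3 -m creep '0 0 0.3 0 0 0 0; 0 0 0.6 0 0 0 0; 0 0 0.9 0 0 0 0; 0 0 1.1 0 0 0 0; 0 0 1.3 0 0 0 0; 0 0 1.4 0 0 0 0; 0 0 1.4 0 0 0 0'; python3 go.py 0 -22 130
python3 - <<'E'
from bench import r, imaging
import cv2
im=imaging.snapshot("side")[:,:,::-1]
cv2.imwrite("pics/side3.png",cv2.resize(im[60:220,150:360],None,fx=3.6,fy=3.6,interpolation=cv2.INTER_CUBIC))
E
```

```text
time: 3.4
tool_pos: [555.5, 264.1, 68.9]
tcp_rot: [-179.9, -0.0, 175.4]
ft_force: [-0.2, -1.1, 0.2]
finger_gap: 0.2
bay-frame now -0.2 -21.7 68.9 F [-0.21 -1.15  0.2 ] t 3.4
shift cm [-0.02 -0.03 -6.11] turn [-0.06 -0.01  0.08]
```

View pics/side3.png

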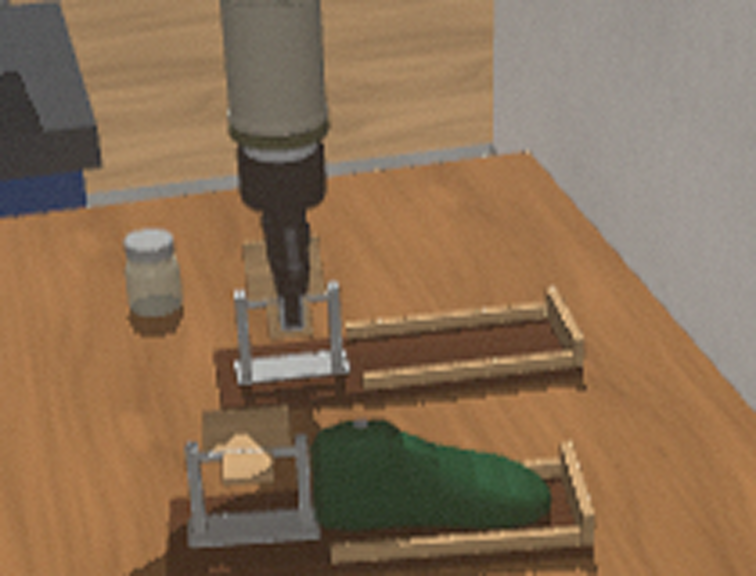

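The tag is now about 55–60° up. I'll retract, cross over to the paddle's +y side and come down there.

```bash
python3 -m creep '0 -0.3 -1 0 0 0 0; 0 -0.3 -4 0 0 0 0; 0 -0.3 -8 0 0 0 0; 0 -0.3 -12 0 0 0 0; 0 -0.3 -13 0 0 0 0; 0 3 -13 0 0 0 0; 0 7 -13 0 0 0 0; 0 9.7 -13 0 0 0 0; 0 9.7 -13 0 0 0 0; 0 9.7 -9 0 0 0 0; 0 9.7 -6 0 0 0 0; 0 9.7 -3.6 0 0 0 0; 0 9.7 -3.6 0 0 0 0; 0 9.7 -3.6 0 0 0 0'; python3 go.py 0 40 105
python3 - <<'E'
from bench import r, imaging
import cv2
im=imaging.snapshot("side")[:,:,::-1]
cv2.imwrite("pics/side4.png",cv2.resize(im[60:220,150:360],None,fx=3.6,fy=3.6,interpolation=cv2.INTER_CUBIC))
im=imaging.snapshot("wrist")[:,:,::-1]
cv2.imwrite("pics/wrist4.png",im)
E
```

```text
time: 4.85
tool_pos: [563.1, 360.1, 104.9]
tcp_rot: [-179.9, -0.1, 175.4]
ft_force: [0.4, -0.4, 0.8]
finger_gap: 0.2
bay-frame now -0.5 74.6 104.9 F [ 0.45 -0.36  0.76] t 4.85
shift cm [-0.05 -3.46  0.  ] turn [-0.1  -0.07  0.05]
```

View pics/side4.png

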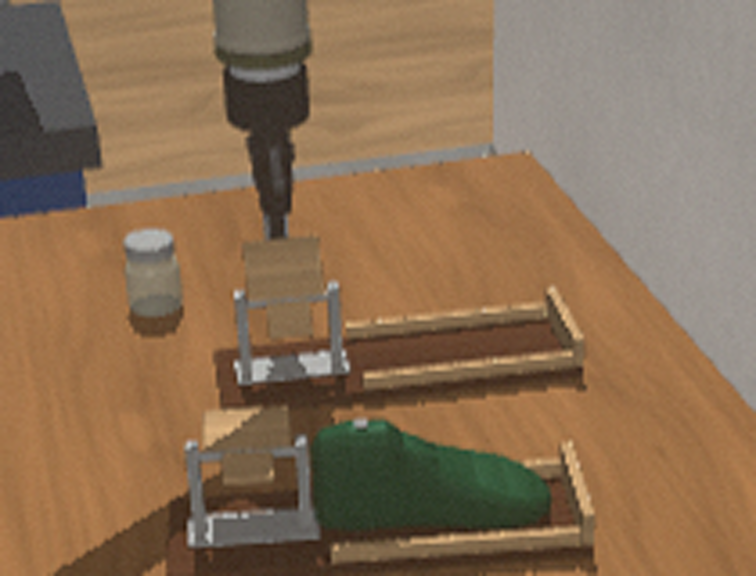

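View pics/wrist4.png

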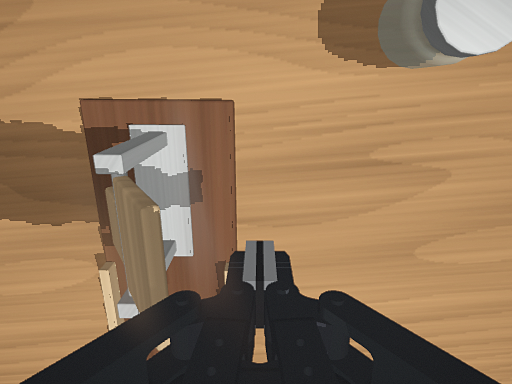

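The paddle stands at about 65° and the tip is clear of it on the +y side, with the jar well away. I'll push the paddle over in an arc to about 150°.

```bash
python3 -m creep '0 -2 -0.5 0 0 0 0; 0 -3.5 -1 0 0 0 0; 0 -4.3 -1 0 0 0 0; 0 -5 -1.2 0 0 0 0; 0 -5.7 -1.4 0 0 0 0; 0 -6.3 -1.5 0 0 0 0; 0 -6.8 -1.6 0 0 0 0; 0 -7.3 -1.65 0 0 0 0; 0 -7.8 -1.65 0 0 0 0; 0 -8.3 -1.6 0 0 0 0; 0 -8.8 -1.4 0 0 0 0; 0 -9.2 -1.1 0 0 0 0; 0 -9.6 -0.7 0 0 0 0; 0 -10 -0.3 0 0 0 0; 0 -10 -0.3 0 0 0 0'; python3 go.py 0 -32 89
python3 - <<'E'
from bench import r, imaging
import cv2
im=imaging.snapshot("side")[:,:,::-1]
cv2.imwrite("pics/side5.png",cv2.resize(im[60:220,150:360],None,fx=3.6,fy=3.6,interpolation=cv2.INTER_CUBIC))
im=imaging.snapshot("wrist")[:,:,::-1]
cv2.imwrite("pics/wrist5.png",im)
E
```

```text
time: 6.45
tool_pos: [556.0, 260.6, 109.1]
tcp_rot: [-180.0, 0.1, 175.4]
ft_force: [-0.5, 0.5, 0.7]
finger_gap: -0.1
bay-frame now 0.5 -25.1 109.1 F [-0.48  0.55  0.65] t 6.45
shift cm [ 0.05 -0.69  2.01] turn [-0.01  0.06  0.03]
```

View pics/side5.png

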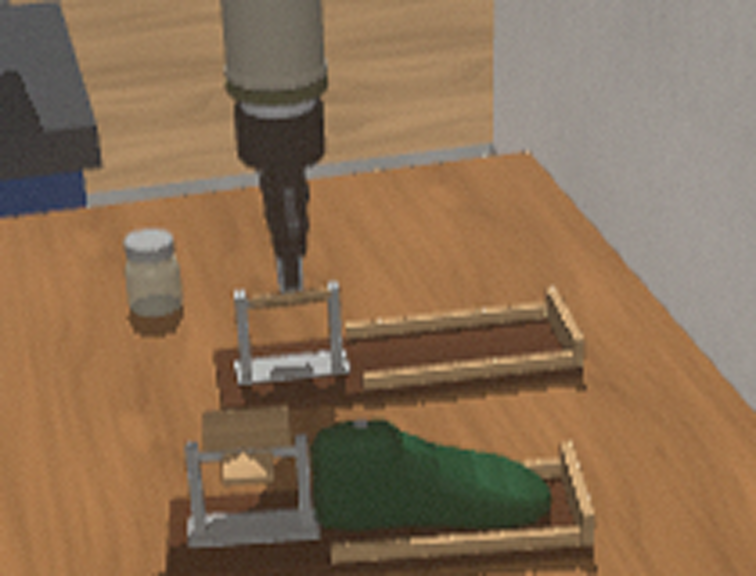

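View pics/wrist5.png

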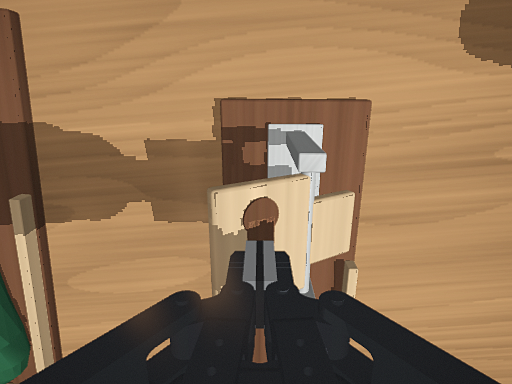

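The tag is over at about 150° and shows its other face, with a brown disc at (260,213) in the wrist view. I'll press it down to the stop.

```bash
python3 -m creep '0 -0.3 0.5 0 0 0 0; 0 -0.6 0.9 0 0 0 0; 0 -0.8 1.3 0 0 0 0; 0 -0.9 1.6 0 0 0 0; 0 -1 1.8 0 0 0 0; 0 -1 1.9 0 0 0 0; 0 -1 2 0 0 0 0; 0 -1 2.05 0 0 0 0; 0 -1 2.05 0 0 0 0'; python3 go.py 0 -35 88
```

```text
time: 7.45
tool_pos: [555.5, 251.3, 89.3]
tcp_rot: [180.0, 0.1, 175.4]
ft_force: [-0.1, 0.4, -0.4]
finger_gap: 0.2
bay-frame now 0.8 -34.5 89.3 F [-0.06  0.37 -0.4 ] t 7.45
shift cm [ 0.08 -0.05  0.13] turn [0.02 0.1  0.05]
```

The wrist force is about zero, so the tag hasn't reached the stop. I'll press on in 1 mm steps.

```bash
python3 -m creep '0 0 0.1 0 0 0 0; 0 0 0.1 0 0 0 0'; python3 -m creep '0 0 0.15 0 0 0 0; 0 0 0.15 0 0 0 0'
```

```text
time: 7.65
tool_pos: [555.7, 251.4, 89.0]
tcp_rot: [180.0, 0.1, 175.4]
ft_force: [-2.0, -0.0, 5.3]
finger_gap: -0.0
time: 7.85
tool_pos: [555.7, 251.4, 88.9]
tcp_rot: [180.0, 0.1, 175.4]
ft_force: [-5.1, -2.3, 9.9]
finger_gap: 0.0
```

At z = 89 the force climbs to about 10 N with almost no motion, so the tag is on its stop. I'll retract and check.

```bash
python3 -m creep '0 0 -0.5 0 0 0 0; 0 0 -2 0 0 0 0; 0 0 -6 0 0 0 0; 0 0 -10 0 0 0 0; 0 0 -14 0 0 0 0; 3 4 -16 0 0 0 0; 7 8 -16 0 0 0 0; 11 12 -16 0 0 0 0; 13 14 -16 0 0 0 0; 13 14 -16 0 0 0 0; 13 14 -16 0 0 0 0'
python3 - <<'E'
from bench import r, imaging
import cv2
im=imaging.snapshot("side")[:,:,::-1]
cv2.imwrite("pics/side6.png",cv2.resize(im[100:300,150:370],None,fx=3,fy=3,interpolation=cv2.INTER_CUBIC))
im=imaging.snapshot("top")[:,:,::-1]
cv2.imwrite("pics/top6.png",cv2.resize(im[115:260,85:400],None,fx=2.5,fy=2.5,interpolation=cv2.INTER_CUBIC))
E
```

```text
time: 8.95
tool_pos: [436.4, 402.3, 249.6]
tcp_rot: [179.9, 0.2, 175.6]
ft_force: [0.1, -0.3, 0.7]
finger_gap: -0.0
```

View pics/side6.png

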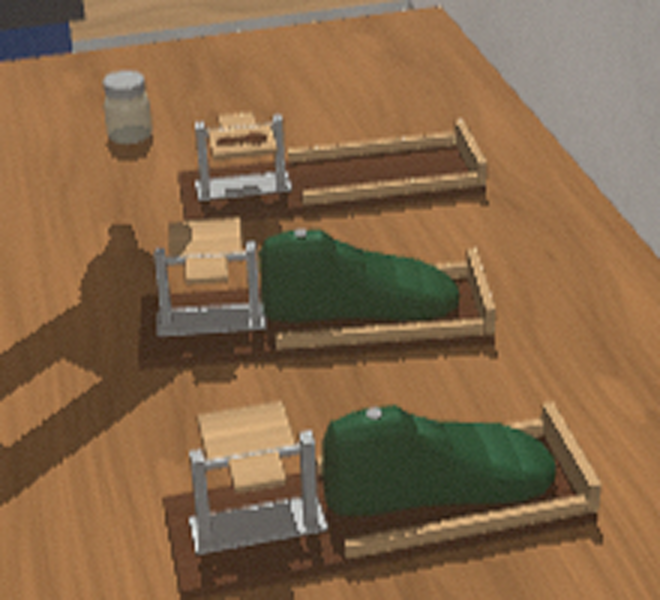

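View pics/top6.png

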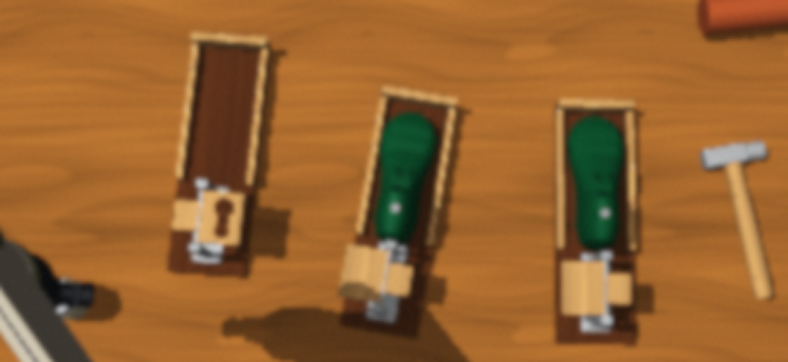

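The tag lies over and shows the slotted/brown mark. I'll measure its angle to be sure it's flat.

Run:
```python
from bench import r, imaging
import cv2
im=imaging.snapshot("side")[:,:,::-1]
cv2.imwrite("pics/s7.png",cv2.resize(im[130:170,205:260],None,fx=14,fy=14,interpolation=cv2.INTER_CUBIC))
from fit import *
v=[557.5,285.7,-.0814,0]
for th in(2.8,2.97,3.1416):
    v[3]=th
    print(th,[((proj("side",pt(v,"t",a))-[205,130]+.5)*14).round(0) for a in [(35,57,-4),(-35,57,-4),(35,57,4),(-35,57,4),(20,-34,-4),(-20,-34,-4)]])
print([((proj("side",pt(v,"b",a))-[205,130]+.5)*14).round(0) for a in [(43,0,96),(-43,0,96)]])
```

```text
2.8 [array([527., 195.]), array([222., 226.]), array([530., 230.]), array([226., 261.]), array([420., 153.]), array([255., 170.])]
2.97 [array([530., 237.]), array([226., 269.]), array([533., 270.]), array([229., 302.]), array([418., 130.]), array([253., 147.])]
3.1416 [array([533., 277.]), array([230., 309.]), array([535., 308.]), array([232., 340.]), array([417., 108.]), array([252., 125.])]
[array([530., 136.]), array([168., 173.])]
```

View pics/s7.png

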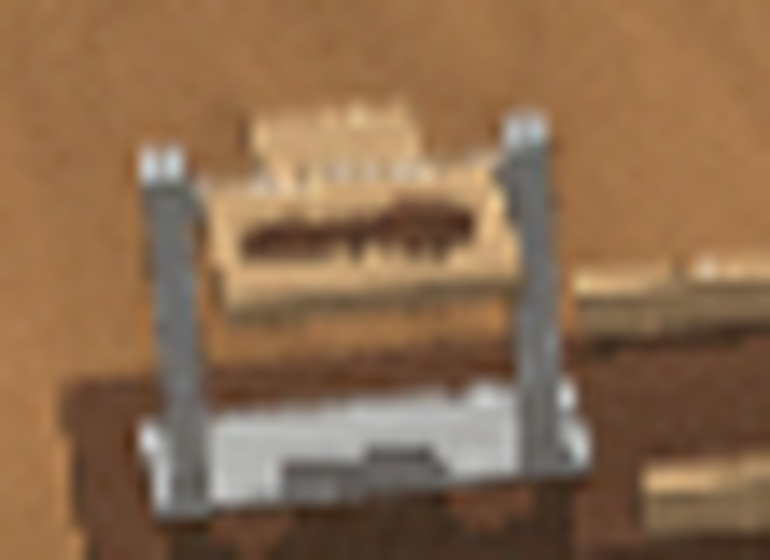

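The lowered edge and tail match the level prediction to within about 6 px of 14× zoom, after removing the 12 px offset also seen on the posts. That agrees with the stop felt at z = 88.9, where a level tag's top face is at 89. I'm handing in.

```bash
python3 -c "
from bench import r;print(r.hand_in())"
```

```text
the job is handed in; nothing more can be done
None
```

The empty bay's tag is over its pivot, lying flat on the other side with its marked face up, and the job is handed in. It took about 9 s of the 42 s allowed.

I used the shut fingertip only. It pressed the tail down to raise the paddle to about 65°. It then crossed over to the far side, pushed the paddle past upright, and pressed it onto the stop. The force at the stop was about 10 N on the wrist. I then backed the arm well clear.

**Tag angle:** At the stop, the fingertip stayed at z = 88.9–89.0 mm while the force rose. A level tag's top face is at 89 mm. The side picture puts the tag within roughly 2–3° of level, which is about as fine as that picture resolves. Its offsets leaned slightly towards "not quite level", so the two checks differ a little; I trusted the contact reading.

**Other items:** By eye, the other two tags, both lasts, the jar and the hammer looked unmoved in the last pictures. The jar was visible only in the side view and the hammer only in the top view.

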